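# Seat the filter funnel in the filter stand

### The job

Take the tall, narrow porcelain funnel out of the white rack and lower its cone into the grey tapered sleeve of the filter stand, letting the loose sleeve centre itself on it. Press the funnel gently straight down until the sleeve is fully home on its ring, never leaning on it with more than about 30 newtons, then let go so that it stays there upright. Leave the wide funnel in the rack.

Things in the scene. Friction and masses are not known exactly. Their poses are not given: they have to be found in the camera images.
- tall_funnel: Porcelain funnel to seat, 0.06 to 0.13 kg, 86 mm high. Origin: centre of its cone's small end; z up its axis. Cone 14 mm wide at z=0, 38 mm at z=36. Flange 50 mm wide, z=36 to 40. Above it an open straight bowl, outside 44 mm, wall 3, z=40 to 86: grip it across the outside. Starts upright, hung by its flange in one hole of the rack (origin 34 mm over the worktop), 2 mm play; lifts straight up.
- wide_funnel: The other funnel, to be left in the rack's other hole: a low, wide bowl, 60 mm outside and 26 mm high (z = 40 to 66 mm), flange 64 mm wide at the same height. Origin as for the tall funnel.
- funnel_rack: White rack, fixed: plate 100 mm (its x) by 235 mm (its y), top face 70 mm above the worktop, with two holes of 43 mm at y = +65 and -65 mm. Origin: centre of its underside, on the worktop. Either funnel may hang in either hole.
- filter_stand: Filter stand, fixed: grey foot 175 x 125 mm, steel column at x = +78 mm, 156 mm high, on it a clamped aluminium ring (78 mm wide) that holds the grey sleeve, and a small glass beaker below. Origin on the worktop under the ring's centre; z up. The height at which the ring is clamped varies by 26 mm and is not measured.
- sleeve_mouth (a point): Nominal centre of the sleeve's mouth, 121 mm above the stand's origin; fixed to the foot, so the true mouth starts 13 mm lower to 13 mm higher and up to 3.5 mm off in x and in y. Sleeve: lip 65 mm wide, conical bore of the funnel's taper, 36 mm wide at the mouth, 18 mm wide 27 mm below. It floats sideways (drag 0.5 N). Nested, the funnel's small end is 27 to 34 mm below the mouth.
- sleeve (a joint): How far the sleeve is pressed down into the ring, in m: 0 standing up, 0.010 fully home, its lip on the ring's top face (a hard stop). It slides down with a friction of about 8 N and stays where it is left, so the push rises above about 10 N only when the stop is met.
Not all that is in view belongs to the job. Leave any pink look-alike of the tall_funnel alone.

How it is judged (in metres and radians):
On the way, in this order (a step that is already met when the one before it is completed fails the run):
1. the tall funnel is lifted out of the rack (height (world z) of tall_funnel above 0.072 m), for 0.1 s.
2. the tall funnel, upright in the sleeve, is pressed down until the sleeve is home (value of joint sleeve above 0.0085 m and contact force between tall_funnel and filter_stand above 3 N and horizontal distance between tall_funnel and filter_stand below 0.009 m and angle between tall_funnel's own z axis and vertical below 0.08 rad), for 0.1 s.
At the end, for the whole second after the job is handed in: The tall funnel rests nested in the stand's sleeve, let go and still, upright to 4 degrees and within 9 mm of the stand's axis; the sleeve is home to 1.5 mm (joint over 0.0085); the wide funnel is still in the rack, moved less than 30 mm (value of joint sleeve above 0.0085 m and horizontal distance between tall_funnel and filter_stand below 0.009 m and angle between tall_funnel's own z axis and vertical below 0.07 rad and height (world z) of tall_funnel between 0.05 and 0.105 m and contact force between tall_funnel and filter_stand above 0.2 N and linear speed of tall_funnel below 0.01 m/s and distance of wide_funnel from where it was at the start of the episode below 0.03 m); the robot touches nothing.
It fails at once if the funnel is leaned on too hard: its cone and the sleeve bear on each other with over 50 N (a downward push of well over 30 N) (contact force between tall_funnel and filter_stand above 50 N).
It fails at once if the wide funnel is taken from its place (moved 30 mm or more) (distance of wide_funnel from where it was at the start of the episode above 0.03 m).
It also fails if it takes over 38 s, if anything falls off the work surface, if the arm or the gripper's body presses on something with over 40 N, if the wrist force passes 120 N, or if a joint passes its speed limit or range.

### The arm

A 6-joint arm with a two-finger parallel gripper is mounted at the origin on a cart in front of the work surface, level with it; the furniture and walls round the work are solid. World frame = base frame: x ahead of the robot, y to its left, z up, the work surface at z = 0. Lengths are in mm, angles in rad, forces in N, time in s.
With the tool pointing down it reaches from about 350 to 875 mm from the base axis. Payload 4.2 kg.
Tool frame: the origin (TCP) lies midway between the tips of the shut fingers; the grasp point (between the pads) lies 19 mm behind it; z points along the fingers, y is the direction in which the jaws open and shut (so a half turn about z gives the same grasp; the last joint's range is limited). The gripper opens to 85 mm and grips with 20 to 120 N. Pads are 22 mm wide; open, the fingers measure 114 mm over their backs; the gripper's body (76 mm by 85 mm) begins 54 mm behind the grasp point. The pads swing forward as they close: fully open they stand 13 mm farther back than shut.
Start: joints at [1.444, 0.385, 0.008, 0, -1.194, -0.259], TCP at [235.155, 579.052, 231.312] pointing down, gripper open.
Joint ranges: [-3.14, 3.14], [-1.21, 2.06], [-1.07, 1.41], [-3.16, 2.05], [-2.99, -0.16], [-3.1, 3.1]. Speed limits (rad/s): [2.79, 2.79, 3.14, 3.14, 3.14, 3.14].

### API

Orientations are given as a unit quaternion [x, y, z, w].
In Python, from bench import readout, optics, workorder, nets gives the robot as it stands. The module is installed in compiled form; this text tells all that it offers.
- The arm moves only by the tool move_arm, never from a script. Its argument "steps" is a list of rows, each a list of 7 numbers: the opening, from -1 (shut) to 1 (fully open), so that 0 is half open, then the shift along the world's x, y, z in mm, then the turn, a rotation vector about the world's x, y, z in rad. In form: [[gripper, tx, ty, tz, wx, wy, wz], ...]. A call has 1 to 5 rows; each row is the pose to reach, as a shift and turn from the pose commanded when the call began; what a row does not reach only later rows make up. A row lasts 1/12 s, in which the tool goes at most 41.7 mm and 7.16 degrees, less where a joint would pass 70% of its speed; a pose out of reach is approached as far as the arm can. A call with a gripper value outside its range is refused whole. The fingers move at their own pace and stop on an object; the grip force is fixed at half the most. Time passes only in rows, so rows that repeat a pose let the fingers close. It gives the time, the measured TCP pose, the force and the opening at its end, in the units of the state.
- readout.read_state(): the state, without advancing time (a new reading comes with each control period).
- optics.get_image(name): name is "side" or "top"; returns a dict with "frame" (480x640x3 uint8, blue, green, red), "fx", "fy", "cx", "cy" (pixels), "rvec" (rotation vector, rad) and "tvec" (3), from world to camera coordinates, as OpenCV has them. Camera axes: x right, y down, z forward; pixel columns grow to the right and rows downward; lengths in mm; the calibration is good to about 2 mm. A picture is of the moment at which its call begins. There is no depth.
- workorder.job_done(): hands the job in, once; it reports no verdict.
Trained networks look in a picture, given as the dict that the camera call returned (one of the last four; its "shot" number tells which), for a name from the list of things; names that differ only in an ending like _2 or _b are one class to them, and where a whole thing is asked for, a point or a joint stands for the part that bears it (a point fixed in the world has none). Each returns a list of dicts, best first, with "conf" (0 to 1); they miss things now and then, are a little off and sometimes report something else, mostly with a low value. They report only what shows in the picture. A call takes as long as a camera call. They do not tell look-alikes from the thing itself.
- nets.silhouettes(name, picture): "region" (480x640 bool, what is visible of it) and "extent" ([left, top, right, bottom] in pixels, round what is visible of it).
- nets.tip_of(name, picture): "uv" ([column, row] in pixels: a listed point, or the origin of a listed thing).
The state is a dict: "clock": time; "joints": joint angles; "joint_vel": joint speeds; "joint_efforts": joint torques, N m; "position": TCP position; "ee_rot": TCP orientation; "contact_force": force on the tool from outside, world axes, zero at the start; "wrist_torque": the same for the moment, N m; "gripper_width": finger opening in mm.
Only numpy, scipy, OpenCV 4.12 (cv2) and the standard library are available. Lean on these libraries where they do the work, as an engineer would, in place of code of your own. Each camera call takes 0.05 s, during which the arm holds its last target.

## Working session

There is one attempt and no reset: what is moved stays moved. The work goes in short steps, Python scripts to look and compute and a tool call to move; the robot and the scene stay as the last step left them, time stands still between calls to the robot, and variables do not carry over. Pictures are saved under pics/ and viewed, and the job is handed in when it is done.

Besides the shell and the picture viewer there is one more tool, called after "Call:" as a command line: name --pt "numbers of a row" for each row, then --argument value for the rest. move_arm: Moves the arm, as the interface text tells. Its arguments: {"type":"object","properties":{"steps":{"type":"array","items":{"type":"array","items":{"type":"number"}}}},"required":["steps"]}

```bash
mkdir -p pics
cat > h.py <<'E'
import numpy as np, cv2
from bench import readout, optics, workorder, nets
def P(im):
    R,_=cv2.Rodrigues(np.array(im["rvec"],float)); return R,np.array(im["tvec"],float).ravel()
def ray(im,uv):
    R,t=P(im); d=np.array([(uv[0]-im["cx"])/im["fx"],(uv[1]-im["cy"])/im["fy"],1.])
    return -R.T@t, R.T@d
def atz(im,uv,z):
    c,d=ray(im,uv); return c+d*(z-c[2])/d[2]
def proj(im,p):
    R,t=P(im); q=R@np.array(p,float)+t; return np.array([im["fx"]*q[0]/q[2]+im["cx"],im["fy"]*q[1]/q[2]+im["cy"]])
def tri(im1,u1,im2,u2):
    c1,d1=ray(im1,u1);c2,d2=ray(im2,u2)
    s=np.linalg.lstsq(np.stack([d1,-d2],1),c2-c1,rcond=None)[0]
    a=c1+d1*s[0];b=c2+d2*s[1]; return (a+b)/2,np.linalg.norm(a-b)
E
python3 - <<'E'
from h import *
print(readout.read_state())
for n in ("top","side"):
    im=optics.get_image(n); cv2.imwrite(f"pics/{n}0.png",im["frame"])
    R,t=P(im); print(n,"cam",(-R.T@t).round(0),im["fx"],im["cx"],im["cy"],R.round(2).tolist())
    for o in ("tall_funnel","wide_funnel","funnel_rack","filter_stand","sleeve","sleeve_mouth"):
        for f in (nets.silhouettes,nets.tip_of):
            try:
                for r in f(o,im)[:4]: print(o,round(r["conf"],2),r.get("extent",r.get("uv")))
            except Exception as e: print(o,f.__name__,e)
E
```

```text
{'clock': 0.0, 'joints': array([ 1.44359452e+00,  3.85604563e-01,  6.60253894e-03, -5.19097722e-04,
       -1.19401710e+00, -2.58583359e-01]), 'joint_vel': array([ 0.00077843, -0.00112843,  0.00190266,  0.00063936, -0.0013115 ,
        0.00165368]), 'joint_efforts': array([-1.04286278e-04, -3.92285943e+01,  1.88402259e+01,  4.18636411e+00,
       -4.56016656e-03,  9.88057636e-08]), 'position': array([234.94410245, 578.51328366, 230.18052567]), 'ee_rot': array([ 9.81434841e-01, -1.91792491e-01, -1.67760089e-04,  1.12483464e-03]), 'contact_force': array([ 0.0870787 , -0.07781612, -0.09140083]), 'wrist_torque': array([-0.03086683,  0.03070767, -0.01916904]), 'gripper_width': 85.38325170129127}
top cam [ 318.  -78. 1181.] 593.0866533491471 314.90012577749525 229.8554296695594 [[0.06, -1.0, 0.0], [-0.98, -0.06, -0.21], [0.21, 0.01, -0.98]]
tall_funnel 0.82 [280.7, 227.9, 306.1, 262.9]
tall_funnel 0.73 [289.1, 176.3, 316.2, 206.1]
tall_funnel 0.72 [343.8, 232.5, 366.2, 262.9]
tall_funnel 0.87 [295.3, 250.1]
tall_funnel 0.77 [303.2, 200.1]
tall_funnel 0.55 [355.1, 252.0]
wide_funnel 0.66 [4
[... 598 characters left out ...]
.3, 244.6, 330.7, 273.0]
tall_funnel 0.81 [320.2, 217.4, 343.2, 249.3]
tall_funnel 0.73 [273.5, 234.0, 297.8, 268.2]
tall_funnel 0.34 [215.3, 176.4, 300.8, 261.4]
tall_funnel 0.91 [330.3, 257.1]
tall_funnel 0.89 [317.1, 282.3]
tall_funnel 0.7 [283.3, 270.2]
wide_funnel 0.76 [325.9, 279.8, 359.0, 311.5]
wide_funnel 0.61 [343.3, 316.6]
funnel_rack 0.58 [286.7, 250.3, 382.4, 353.3]
funnel_rack 0.7 [328.1, 310.2]
filter_stand 0.82 [216.0, 175.7, 299.1, 260.1]
filter_stand 0.83 [244.5, 243.0]
filter_stand 0.24 [342.5, 316.1]
sleeve 0.8 [233.7, 192.8, 254.5, 210.8]
sleeve call it knows: filter_stand, funnel_rack, sleeve_mouth, tall_funnel, wide_funnel
sleeve_mouth 0.57 [213.9, 179.8, 296.8, 262.8]
```

View pics/top0.png

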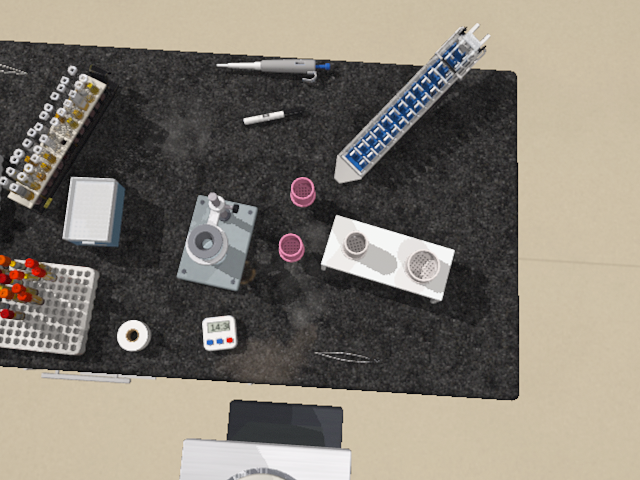

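View pics/side0.png

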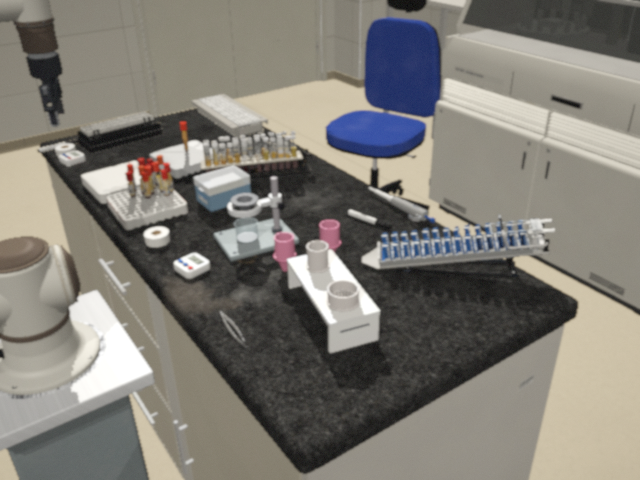

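Run:
```python
import cv2,numpy as np
t=cv2.imread("pics/top0.png")[165:315,170:470]; s=cv2.imread("pics/side0.png")[160:360,200:400]
cv2.imwrite("pics/topc.png",cv2.resize(t,None,fx=2.6,fy=2.6,interpolation=cv2.INTER_CUBIC))
cv2.imwrite("pics/sidec.png",cv2.resize(s,None,fx=3,fy=3,interpolation=cv2.INTER_CUBIC))
```

```text
(no output)
```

View pics/topc.png

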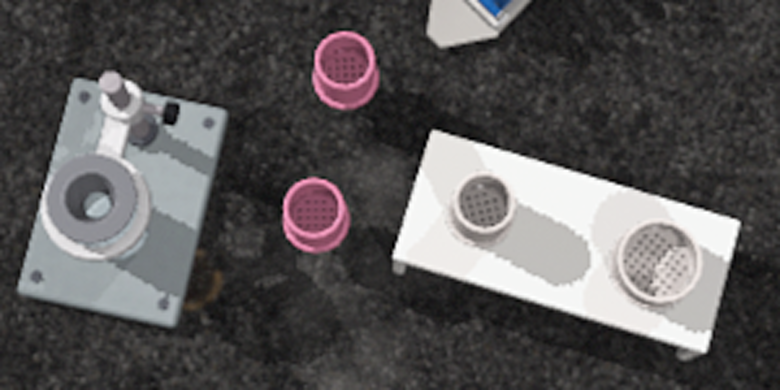

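View pics/sidec.png

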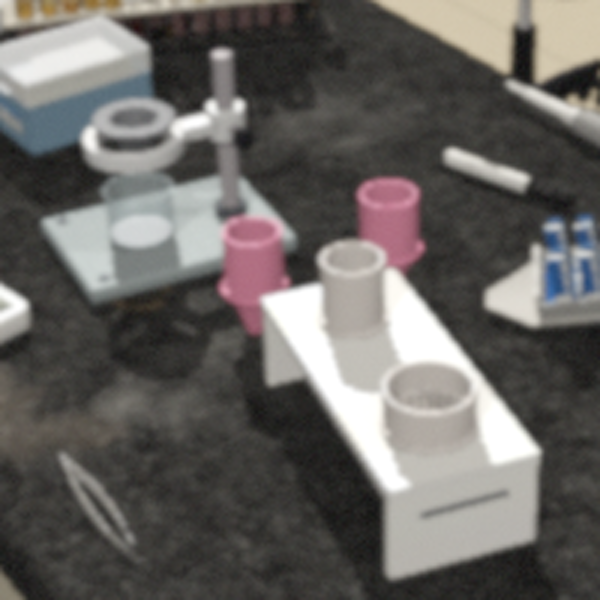

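Candidates for the tall funnel in the top view: pink (303,192), pink (291,248), white narrow one in the rack (356,244) and white wide one (423,265). I choose the white narrow one at (356,244), which is at (317,247) in the side view. The crops confirm it is white, tall and narrow. Next I measure it.

```bash
cat > m.py <<'E'
from h import *
from scipy.optimize import minimize
def circ(c,r,n=60):
    a=np.linspace(0,2*np.pi,n,endpoint=False); return np.stack([c[0]+r*np.cos(a),c[1]+r*np.sin(a),np.full(n,c[2])],1)
def hullmask(im,pts,S=4):
    q=np.array([proj(im,p) for p in pts]).astype(np.float32); h=cv2.convexHull(q)
    m=np.zeros((480,640),np.uint8); cv2.fillConvexPoly(m,np.round((h.reshape(-1,2))*16).astype(np.int32),255,lineType=cv2.LINE_AA,shift=4); return m/255.
def draw(img,im,pts,col,off,k):
    q=np.array([proj(im,p) for p in pts]); q=((q-np.array(off)+0.5)*k-0.5)
    cv2.polylines(img,[np.round(q*16).astype(np.int32)],True,col,1,cv2.LINE_AA,shift=4)
E
python3 - <<'E'
from m import *
T=optics.get_image("top");S=optics.get_image("side")
import pickle; pickle.dump((T,S),open("ims.pkl","wb"))
p,e=tri(T,(356.2,243.5),S,(317.3,247.3)); print("rim",p,e)
print("pinks",atz(T,(291,248),60),atz(T,(303,192),60))
p2,e2=tri(T,(206.5,242.3),S,(244.7,199)); print("mouth",p2,e2)
print("wide",atz(T,(422.5,265),100))
for n,im,want in(("T",T,(356,245)),("S",S,(317,257))):
    for r in nets.silhouettes("tall_funnel",im):
        reg=r["region"]; ys,xs=np.nonzero(reg)
        if np.hypot(xs.mean()-want[0],ys.mean()-want[1])<12:
            def c(v): return -np.minimum(hullmask(im,np.vstack([circ((v[0],v[1],120),22),circ((v[0],v[1],74),25),circ((v[0],v[1],70),25)])),reg).sum()/np.maximum(hullmask(im,np.vstack([circ((v[0],v[1],120),22),circ((v[0],v[1],74),25),circ((v[0],v[1],70),25)])),reg).sum()
            o=minimize(c,p[:2],method="Nelder-Mead",options=dict(initial_simplex=[p[:2],p[:2]+[8,0],p[:2]+[0,8]])); print(n,o.x,o.fun)
c=p; m=p2
for im,off,name,k in((T,(330,215),"a",9),(S,(285,225),"b",8)):
    w=cv2.resize(im["frame"][off[1]:off[1]+60,off[0]:off[0]+60],None,fx=k,fy=k,interpolation=cv2.INTER_CUBIC)
    draw(w,im,circ((c[0],c[1],120),22),(0,0,255),off,k);draw(w,im,circ((c[0],c[1],74),25),(0,200,0),off,k)
    cv2.imwrite(f"pics/f_{name}.png",w)
for im,off,name,k in((T,(170,190),"a",6),(S,(210,170),"b",6)):
    w=cv2.resize(im["frame"][off[1]:off[1]+95,off[0]:off[0]+95],None,fx=k,fy=k,interpolation=cv2.INTER_CUBIC)
    draw(w,im,circ(m,32.5),(0,0,255),off,k);draw(w,im,circ(m,18),(0,200,0),off,k)
    cv2.imwrite(f"pics/m_{name}.png",w)
a=np.hstack([cv2.resize(cv2.imread(f"pics/f_{n}.png"),(400,400)) for n in "ab"]);b=np.hstack([cv2.resize(cv2.imread(f"pics/m_{n}.png"),(400,400)) for n in "ab"])
cv2.imwrite("pics/f.png",a);cv2.imwrite("pics/m.png",b)
E
```

```text
rim [ 526.25814439 -142.59158809  113.37404284] 0.15041355957140268
pinks [520.09887442 -21.33942007  60.        ] [632.81743577 -36.88503545  60.        ]
mouth [510.74552257 130.82584587 115.56448287] 0.34071459403521864
wide [ 496.37954801 -267.19871352  100.        ]
T [ 527.72661418 -141.25519723] -0.9080937713894593
S [ 526.32441931 -143.8079146 ] -0.855282104323842
```

View pics/f.png

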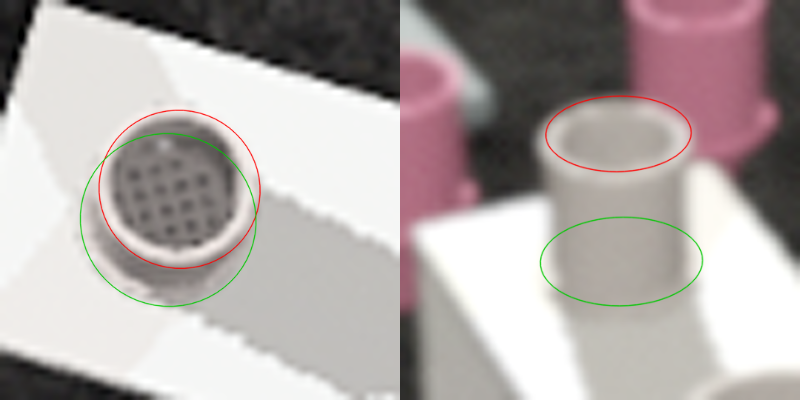

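View pics/m.png

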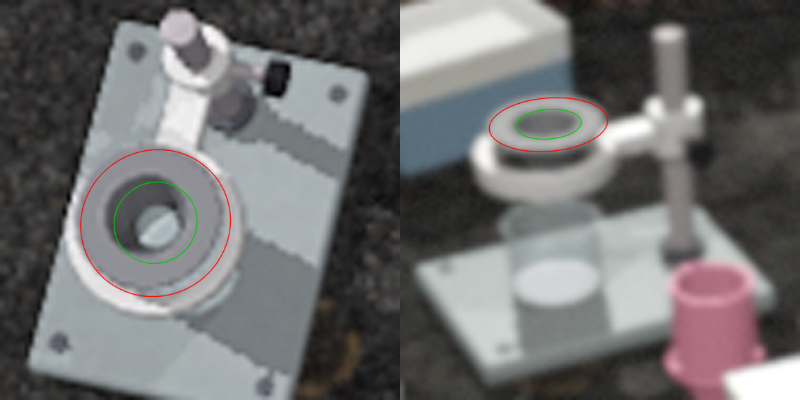

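The side and top overlays show the funnel at about (527,-142), with roughly 1 px of residual from calibration. My mouth clicks mixed the lip's side wall in with its top edge, so I redo them at higher zoom.

Run:
```python
from m import *
import pickle; T,S=pickle.load(open("ims.pkl","rb"))
for im,off,sz,name,k in((T,(180,212),(50,50),"a",8),(S,(222,183),(50,50),"b",8)):
    w=cv2.resize(im["frame"][off[1]:off[1]+sz[1],off[0]:off[0]+sz[0]],None,fx=k,fy=k,interpolation=cv2.INTER_CUBIC)
    for i in range(0,50,10):
        cv2.line(w,(i*k,0),(i*k,6),(0,255,255),1);cv2.putText(w,str(off[0]+i),(i*k,16),0,.35,(0,255,255))
        cv2.putText(w,str(off[1]+i),(0,i*k+4),0,.35,(0,255,255))
    cv2.imwrite(f"pics/z_{name}.png",w)
cv2.imwrite("pics/z.png",np.hstack([cv2.imread(f"pics/z_{n}.png") for n in "ab"]))
# rack orientation
for r in nets.silhouettes("funnel_rack",optics.get_image("top"))[:1]:
    pass
```

```text
(no output)
```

View pics/z.png

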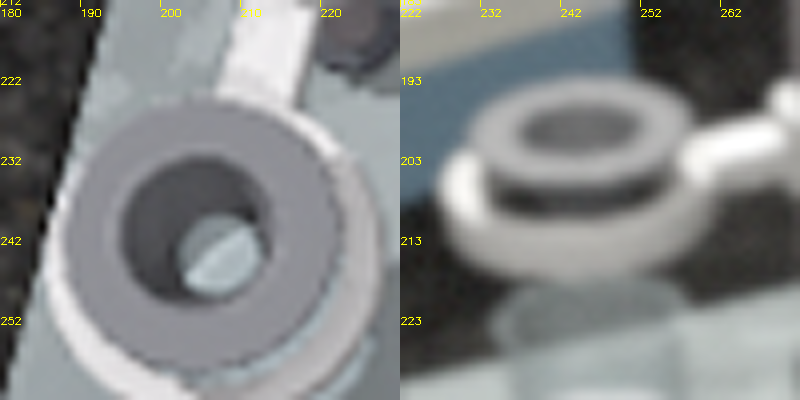

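Run:
```python
from m import *
import pickle; T,S=pickle.load(open("ims.pkl","rb"))
print(tri(T,(204.5,240.75),S,(244.6,199.1)))
print("nominal (net)", atz(T,(206.7,240.7),121),"stand side net",atz(S,(244.5,243),0))
print("ring centre", atz(T,(206.6,243.8),95))
# stand axis direction: column top
print("column top", atz(T,(211.5,199),156), "col from mouth dir")
r=nets.silhouettes("funnel_rack",optics.get_image("top"))[0]["region"].astype(np.uint8)
c,_=cv2.findContours(r,0,2);c=max(c,key=cv2.contourArea)
b=cv2.boxPoints(cv2.minAreaRect(c)); print([atz(T,q,70)[:2].round(0) for q in b])
f=atz(T,(355.4,243.5),120);print("funnel",f)
```

```text
(array([513.4357388 , 135.55798831, 112.64008855]), np.float64(1.4042513717704688))
nominal (net) [512.89132985 129.6307736  121.        ] stand side net [499.72094276 131.17948215   0.        ]
ring centre [511.81431894 134.31320947  95.        ]
column top [582.55671154 121.88050369 156.        ] col from mouth dir
[array([483., -77.]), array([ 591., -101.]), array([ 535., -335.]), array([ 429., -306.])]
funnel [ 524.93945149 -140.76967734  120.        ]
```

Mouth is at about (513,135), z about 113–117, and the stand's x axis is at about -11° yaw. The tall funnel is at about (526,-141), rim z=120. The jaws open at 68° in the horizontal plane, which clears everything. Moving over now.

Call:
move_arm --pt "1 15 -37 2 0 0 0" --pt "1 30 -74 4 0 0 0" --pt "1 45 -111 6 0 0 0" --pt "1 60 -148 8 0 0 0" --pt "1 75 -185 10 0 0 0"

```text
clock: 2.02
position: [310.5, 392.3, 241.5]
ee_rot: [0.982, -0.191, 0.0, -0.0]
contact_force: [0.6, 0.2, -0.0]
gripper_width: 85.4
```

Call:
move_arm --pt "1 15 -37 0 0 0 0" --pt "1 30 -74 0 0 0 0" --pt "1 45 -111 0 0 0 0" --pt "1 60 -148 0 0 0 0" --pt "1 75 -185 0 0 0 0"

```text
clock: 2.43
position: [385.4, 207.2, 241.8]
ee_rot: [0.982, -0.191, 0.0, -0.0]
contact_force: [1.1, 0.5, 0.1]
gripper_width: 85.5
```

Call:
move_arm --pt "1 15 -37 0 0 0 0" --pt "1 30 -74 0 0 0 0" --pt "1 45 -111 0 0 0 0" --pt "1 60 -148 0 0 0 0" --pt "1 75 -185 0 0 0 0"

```text
clock: 2.85
position: [460.5, 22.1, 241.8]
ee_rot: [0.981, -0.192, 0.001, -0.0]
contact_force: [-0.0, 1.0, -1.0]
gripper_width: 85.2
```

Call:
move_arm --pt "1 15 -37 0 0 0 0" --pt "1 30 -74 0 0 0 0" --pt "1 45 -111 0 0 0 0" --pt "1 60 -148 0 0 0 0" --pt "1 66 -165 0 0 0 0"

```text
clock: 3.27
position: [527.3, -144.7, 241.1]
ee_rot: [0.981, -0.193, 0.0, 0.0]
contact_force: [0.6, 0.5, -0.0]
gripper_width: 85.4
```

Call:
move_arm --pt "1 -1 2 -30 0 0 0" --pt "1 -1 2 -60 0 0 0" --pt "1 -1 2 -85 0 0 0" --pt "1 -1 2 -85 0 0 0"

```text
clock: 3.6
position: [521.4, -138.9, 151.1]
ee_rot: [0.981, -0.193, -0.006, 0.0]
contact_force: [-0.6, 0.2, -0.4]
gripper_width: 85.3
```

Run:
```python
from m import *
s=readout.read_state();print(s["position"])
o=[]
for n,off in(("top",(320,205)),("side",(275,175))):
    im=optics.get_image(n);k=4
    w=cv2.resize(im["frame"][off[1]:off[1]+100,off[0]:off[0]+100],None,fx=k,fy=k,interpolation=cv2.INTER_CUBIC)
    c=s["position"]
    draw(w,im,circ((c[0],c[1],120),22),(0,0,255),off,k);draw(w,im,circ((c[0],c[1],c[2]),2),(0,200,0),off,k)
    o.append(w)
cv2.imwrite("pics/g1.png",np.hstack(o))
```

```text
[ 521.41541848 -138.89392944  151.13791265]
```

View pics/g1.png

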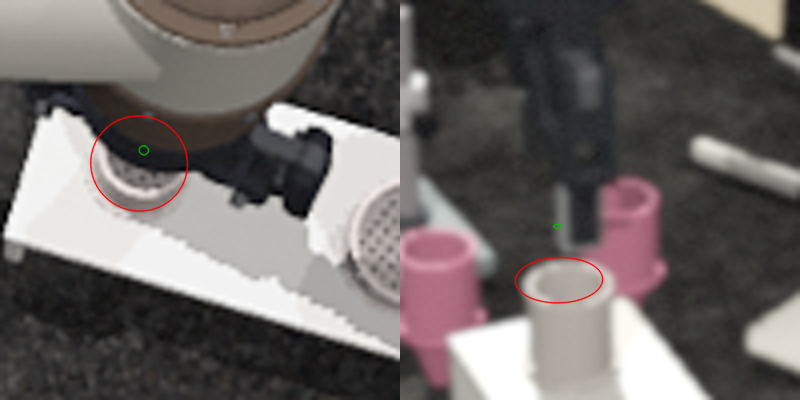

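Run:
```python
from m import *
s=readout.read_state();print(s["position"],s["ee_rot"])
import pickle; T,S=pickle.load(open("ims.pkl","rb"))
o=[]
for im,off,k in((T,(335,222),10),(S,(297,235),10)):
    w=cv2.resize(im["frame"][off[1]:off[1]+40,off[0]:off[0]+40],None,fx=k,fy=k,interpolation=cv2.INTER_CUBIC)
    for i in range(0,40,10):
        cv2.putText(w,str(off[0]+i),(i*k,16),0,.35,(0,0,255));cv2.putText(w,str(off[1]+i),(0,i*k+4),0,.35,(0,0,255))
    draw(w,im,circ((525,-141,120),22),(0,0,255),off,k);draw(w,im,circ((525,-141,120),19),(0,0,255),off,k)
    o.append(w)
cv2.imwrite("pics/g2.png",np.hstack(o))
```

```text
[ 525.26724476 -139.18498565  156.43129252] [ 9.81500939e-01 -1.91456108e-01 -4.60229234e-04  5.03712953e-04]
```

View pics/g2.png

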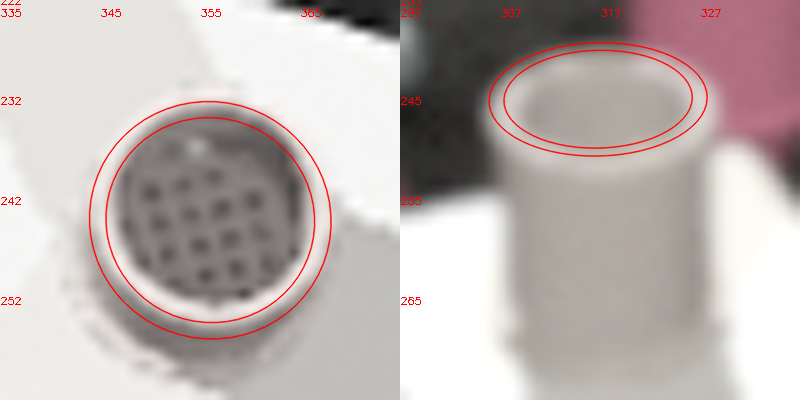

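Call:
move_arm --pt "1 1.5 -2.3 -20 0 0 0" --pt "1 1.5 -2.3 -45 0 0 0" --pt "1 1.5 -2.3 -65 0 0 0" --pt "1 1.5 -2.3 -77 0 0 0" --pt "1 1.5 -2.3 -77 0 0 0"

```text
clock: 4.12
position: [526.7, -141.1, 79.0]
ee_rot: [0.981, -0.192, -0.001, 0.0]
contact_force: [-0.6, -0.6, -0.1]
gripper_width: 85.2
```

Run:
```python
from m import *
s=readout.read_state();print(s["position"],s["contact_force"])
o=[]
for n,off in(("top",(320,205)),("side",(275,175))):
    im=optics.get_image(n);k=4
    w=cv2.resize(im["frame"][off[1]:off[1]+100,off[0]:off[0]+100],None,fx=k,fy=k,interpolation=cv2.INTER_CUBIC)
    o.append(w)
cv2.imwrite("pics/g3.png",np.hstack(o))
s=readout.read_state();print(s["position"],s["contact_force"])
```

```text
[ 526.66494895 -141.05370582   78.99757971] [-0.56750851 -0.57209964 -0.05066929]
[ 528.3284418  -141.22285212   81.2381573 ] [0.52633547 0.17237217 0.27755098]
```

View pics/g3.png

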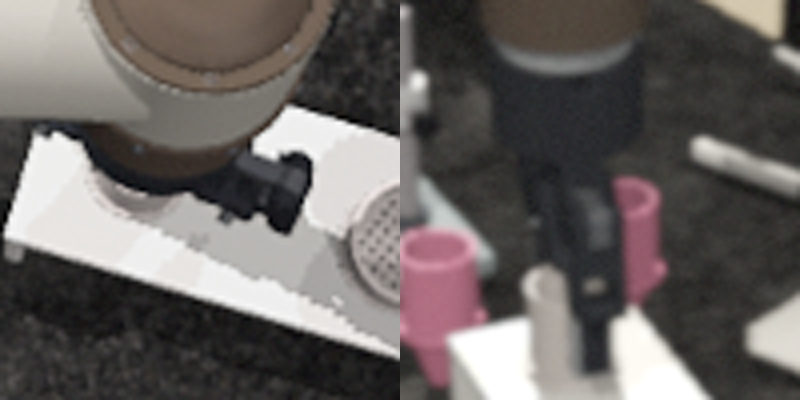

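Fingers straddle the bowl (side view near px (420,255)), with nothing touched and only a slight x offset. I close with a 1.5 mm correction.

Call:
move_arm --pt "1 -1.5 0 0 0 0 0" --pt "0 -1.5 0 0 0 0 0" --pt "-0.3 -1.5 0 0 0 0 0" --pt "-0.3 -1.5 0 0 0 0 0" --pt "-0.3 -1.5 0 0 0 0 0"

```text
clock: 4.63
position: [525.7, -141.3, 80.3]
ee_rot: [0.982, -0.191, 0.001, -0.0]
contact_force: [-1.0, -0.3, 0.8]
gripper_width: 42.6
```

Call:
move_arm --pt "-1 0 0 0 0 0 0" --pt "-1 0 0 0 0 0 0" --pt "-1 0 0 0 0 0 0" --pt "-1 0 0 0 0 0 0" --pt "-1 0 0 0 0 0 0"

```text
clock: 5.05
position: [525.8, -141.3, 80.3]
ee_rot: [0.982, -0.191, 0.001, 0.0]
contact_force: [-1.2, 1.1, 4.9]
gripper_width: 42.5
```

Call:
move_arm --pt "-1 0 0 4 0 0 0" --pt "-1 0 0 12 0 0 0" --pt "-1 0 0 24 0 0 0" --pt "-1 0 0 40 0 0 0" --pt "-1 0 0 60 0 0 0"

```text
clock: 5.47
position: [524.0, -141.2, 138.9]
ee_rot: [0.981, -0.192, -0.002, 0.0]
contact_force: [-0.9, 1.0, -0.3]
gripper_width: 42.5
```

Call:
move_arm --pt "-1 0 0 20 0 0 0" --pt "-1 0 0 40 0 0 0" --pt "-1 0 0 60 0 0 0" --pt "-1 0 0 70 0 0 0" --pt "-1 0 0 70 0 0 0"

```text
clock: 5.88
position: [526.4, -141.4, 212.0]
ee_rot: [0.981, -0.192, 0.003, -0.0]
contact_force: [0.5, -0.5, -1.7]
gripper_width: 42.3
```

Run:
```python
from m import *
s=readout.read_state();print(s["position"],s["contact_force"],s["gripper_width"])
o=[]
for n,off in(("top",(320,185)),("side",(265,155))):
    im=optics.get_image(n);k=4
    w=cv2.resize(im["frame"][off[1]:off[1]+120,off[0]:off[0]+100],None,fx=k,fy=k,interpolation=cv2.INTER_CUBIC)
    o.append(w)
cv2.imwrite("pics/g4.png",np.hstack(o))
```

```text
[ 526.39859938 -141.36713558  211.96141448] [ 0.46520803 -0.53923981 -1.71621536] 42.32616472544892
```

View pics/g4.png

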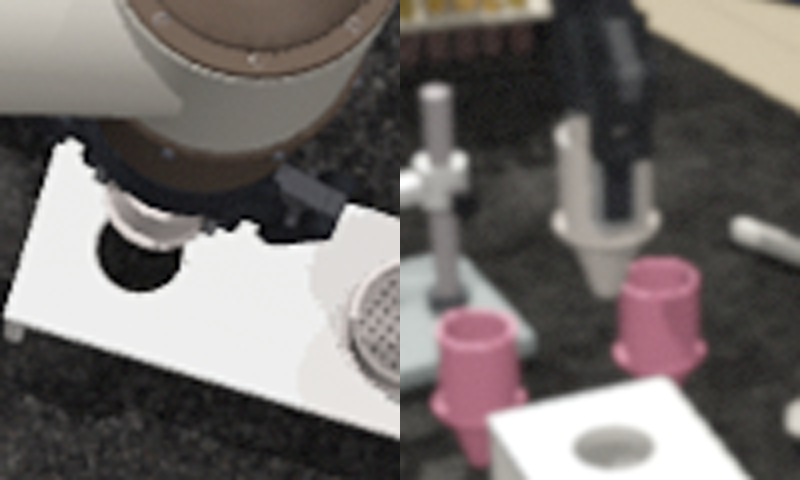

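Lifted, upright. The hole is empty, the wide funnel is untouched, and the cone tip is at side px (417,228). Moving over the sleeve.

Call:
move_arm --pt "-1 -2 30 0 0 0 0" --pt "-1 -4 65 0 0 0 0" --pt "-1 -6 100 0 0 0 0" --pt "-1 -8 135 0 0 0 0" --pt "-1 -9 165 0 0 0 0"

```text
clock: 6.4
position: [514.7, 25.3, 207.4]
ee_rot: [0.981, -0.192, -0.002, 0.001]
contact_force: [0.7, 0.0, -1.2]
gripper_width: 42.0
```

Call:
move_arm --pt "-1 -1 35 0 0 0 0" --pt "-1 -2 70 0 0 0 0" --pt "-1 -3 95 0 0 0 0" --pt "-1 -4 109 -5 0 0 0" --pt "-1 -4 110 -20 0 0 0"

```text
clock: 6.82
position: [512.8, 136.4, 189.3]
ee_rot: [0.982, -0.19, 0.001, -0.001]
contact_force: [-0.0, 0.1, -1.7]
gripper_width: 42.2
```

Run:
```python
from m import *
o=[]
for n,off in(("top",(160,180)),("side",(195,105))):
    im=optics.get_image(n);k=4
    w=cv2.resize(im["frame"][off[1]:off[1]+120,off[0]:off[0]+100],None,fx=k,fy=k,interpolation=cv2.INTER_CUBIC)
    o.append(w)
cv2.imwrite("pics/g5.png",np.hstack(o))
s=readout.read_state();print(s["position"],s["contact_force"],s["gripper_width"])
```

```text
[509.66218523 133.29422865 185.44208736] [-0.80229488  0.48752577 -1.01813786] 42.174053781120044
```

View pics/g5.png

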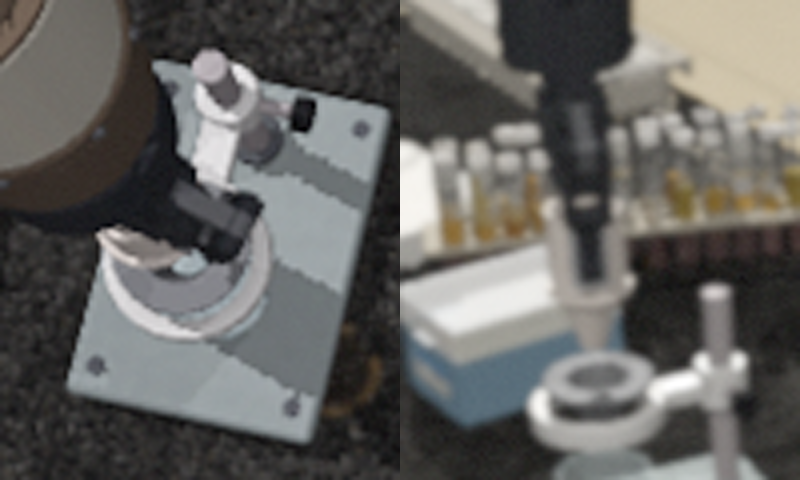

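Call:
move_arm --pt "-1 1.5 -1 -10 0 0 0" --pt "-1 1.5 -1 -20 0 0 0" --pt "-1 1.5 -1 -30 0 0 0" --pt "-1 1.5 -1 -36 0 0 0" --pt "-1 1.5 -1 -36 0 0 0"

```text
clock: 7.33
position: [512.6, 131.7, 151.3]
ee_rot: [0.981, -0.192, -0.002, 0.001]
contact_force: [-0.8, 0.1, 0.1]
gripper_width: 42.0
```

Run:
```python
from m import *
o=[]
for n,off in(("top",(160,180)),("side",(195,125))):
    im=optics.get_image(n);k=4
    w=cv2.resize(im["frame"][off[1]:off[1]+120,off[0]:off[0]+100],None,fx=k,fy=k,interpolation=cv2.INTER_CUBIC)
    o.append(w)
cv2.imwrite("pics/g6.png",np.hstack(o))
for i in range(3):
    optics.get_image("top");s=readout.read_state();print(s["position"],s["contact_force"],s["gripper_width"])
```

```text
[513.99815936 132.65258176 153.58103112] [-0.03736563  0.69447056 -0.7294882 ] 42.39656575620629
[514.08773637 132.7890804  153.85759188] [-0.63259113  0.47650091 -0.78686326] 42.3049630448787
[514.06801712 132.88506447 153.92539865] [-0.29153123 -0.26233921 -1.39664136] 42.36386076499719
```

View pics/g6.png

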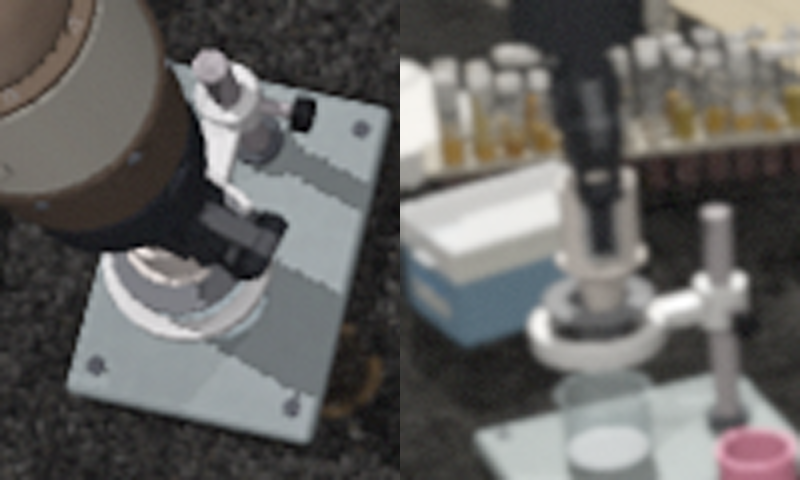

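Run:
```python
from m import *
o=[]
for n,off in(("top",(178,210)),("side",(220,155))):
    im=optics.get_image(n);k=8
    w=cv2.resize(im["frame"][off[1]:off[1]+55,off[0]:off[0]+50],None,fx=k,fy=k,interpolation=cv2.INTER_CUBIC)
    v=w.copy()
    x,y,z=514,133,154-46
    for h,r in((36,25),(0,7)): draw(w,im,circ((x,y,z+h),r),(0,0,255),off,k)
    draw(w,im,circ((513,135,115),32.5),(0,220,0),off,k)
    draw(w,im,circ((513,135,115),18),(0,220,0),off,k)
    o.append(w)
cv2.imwrite("pics/g7.png",np.hstack(o))
```

```text
(no output)
```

View pics/g7.png

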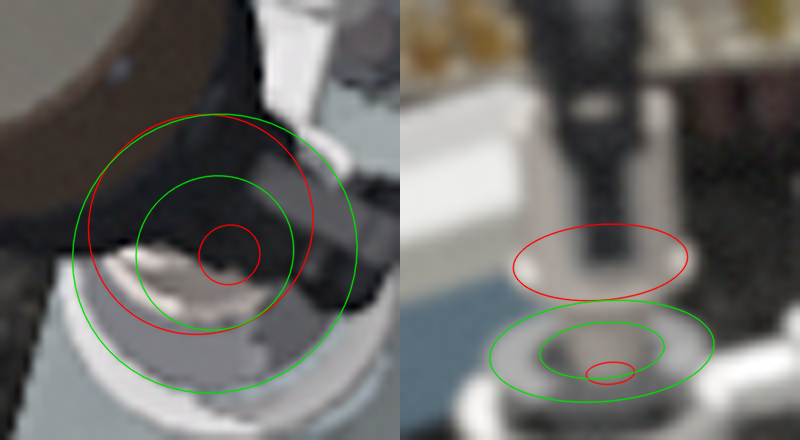

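Funnel is centred over the sleeve to within about 2 mm, with the cone tip entering the mouth. Descending.

Call:
move_arm --pt "-1 0 0.5 -4 0 0 0" --pt "-1 0 0.5 -8 0 0 0" --pt "-1 0 0.5 -12 0 0 0" --pt "-1 0 0.5 -14 0 0 0" --pt "-1 0 0.5 -14 0 0 0"

```text
clock: 8.1
position: [513.2, 133.2, 138.5]
ee_rot: [0.981, -0.192, -0.001, 0.0]
contact_force: [-0.2, -0.3, -1.6]
gripper_width: 42.3
```

Call:
move_arm --pt "-1 0 0 -1 0 0 0" --pt "-1 0 0 -2 0 0 0" --pt "-1 0 0 -3 0 0 0" --pt "-1 0 0 -4 0 0 0" --pt "-1 0 0 -4 0 0 0"

```text
clock: 8.52
position: [513.7, 133.3, 135.2]
ee_rot: [0.981, -0.192, 0.0, -0.0]
contact_force: [0.3, 0.3, -1.2]
gripper_width: 42.1
```

Call:
move_arm --pt "-1 0 0 -1 0 0 0" --pt "-1 0 0 -2 0 0 0" --pt "-1 0 0 -3 0 0 0" --pt "-1 0 0 -4 0 0 0" --pt "-1 0 0 -4 0 0 0"

```text
clock: 8.93
position: [513.2, 133.1, 131.6]
ee_rot: [0.981, -0.192, -0.0, 0.0]
contact_force: [-3.6, 1.4, 4.5]
gripper_width: 42.5
```

Call:
move_arm --pt "-1 0 0 0 0 0 0" --pt "-1 -0.5 0 -0.5 0 0 0" --pt "-1 -0.5 0 -1 0 0 0" --pt "-1 -0.5 0 -1 0 0 0"

```text
clock: 9.27
position: [513.2, 133.2, 130.9]
ee_rot: [0.981, -0.192, 0.0, 0.0]
contact_force: [-4.1, 0.5, 5.8]
gripper_width: 42.8
```

Run:
```python
from m import *
o=[]
for n,off in(("top",(178,210)),("side",(220,155))):
    im=optics.get_image(n);k=8
    w=cv2.resize(im["frame"][off[1]:off[1]+55,off[0]:off[0]+50],None,fx=k,fy=k,interpolation=cv2.INTER_CUBIC)
    o.append(w)
cv2.imwrite("pics/g8.png",np.hstack(o))
s=readout.read_state();print(s["position"],s["contact_force"],s["wrist_torque"],s["gripper_width"])
```

```text
[513.15537238 133.18408374 130.88681746] [-3.24665272  0.34902993  5.37357321] [ 0.1257056   1.21136498 -0.03821245] 42.28046435633839
```

View pics/g8.png

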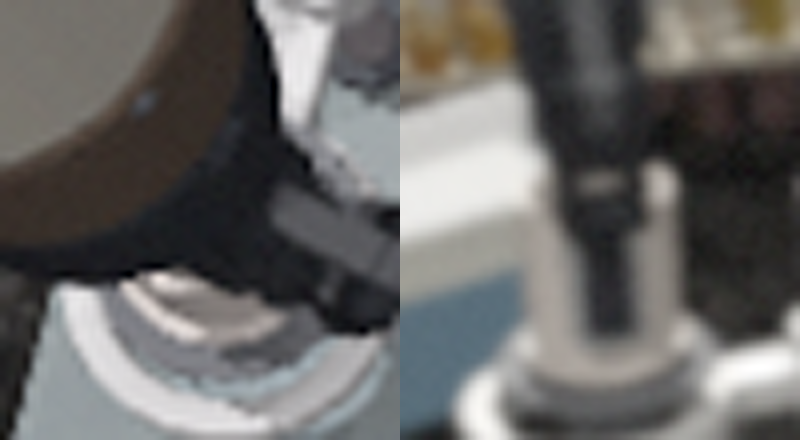

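The sleeve has been pushed to its +x play limit: the near side shows a gap between lip and ring, and there is a lateral force of -4 N. I shift the funnel toward -x.

Call:
move_arm --pt "-1 -0.5 0 0.5 0 0 0" --pt "-1 -1 0 0.5 0 0 0" --pt "-1 -1.5 0 0.5 0 0 0" --pt "-1 -2 0 0.5 0 0 0" --pt "-1 -2 0 0.5 0 0 0"

```text
clock: 9.78
position: [511.7, 133.4, 130.9]
ee_rot: [0.981, -0.192, 0.001, -0.0]
contact_force: [-0.9, 0.0, 1.1]
gripper_width: 41.9
```

Call:
move_arm --pt "-1 -0.5 0 -0.5 0 0 0" --pt "-1 -1 0 -1 0 0 0" --pt "-1 -1.5 0 -1 0 0 0" --pt "-1 -1.5 0 -1 0 0 0"

```text
clock: 10.12
position: [510.5, 133.6, 130.7]
ee_rot: [0.982, -0.191, 0.001, -0.001]
contact_force: [1.1, 0.0, 5.0]
gripper_width: 42.5
```

Call:
move_arm --pt "-1 0 0 -0.5 0 0 0" --pt "-1 0 0 -1 0 0 0" --pt "-1 0 0 -1.5 0 0 0" --pt "-1 0 0 -2 0 0 0" --pt "-1 0 0 -2 0 0 0"

```text
clock: 10.53
position: [510.6, 133.6, 128.8]
ee_rot: [0.982, -0.191, 0.001, -0.001]
contact_force: [0.2, -1.0, 6.2]
gripper_width: 42.2
```

Call:
move_arm --pt "-1 0 0 -0.5 0 0 0" --pt "-1 0 0 -1 0 0 0" --pt "-1 0 0 -1.5 0 0 0" --pt "-1 0 0 -2 0 0 0" --pt "-1 0 0 -2 0 0 0"

```text
clock: 10.95
position: [510.6, 133.6, 126.8]
ee_rot: [0.982, -0.191, 0.001, -0.001]
contact_force: [1.0, -0.6, 4.4]
gripper_width: 42.7
```

Call:
move_arm --pt "-1 0 0 -0.5 0 0 0" --pt "-1 0 0 -1 0 0 0" --pt "-1 0 0 -1.5 0 0 0" --pt "-1 0 0 -2 0 0 0" --pt "-1 0 0 -2 0 0 0"

```text
clock: 11.37
position: [510.5, 133.6, 124.8]
ee_rot: [0.982, -0.191, 0.001, -0.001]
contact_force: [-0.4, 0.3, 5.7]
gripper_width: 42.5
```

Call:
move_arm --pt "-1 0 0 -0.4 0 0 0" --pt "-1 0 0 -0.8 0 0 0" --pt "-1 0 0 -1.2 0 0 0" --pt "-1 0 0 -1.5 0 0 0" --pt "-1 0 0 -1.5 0 0 0"

```text
clock: 11.78
position: [510.6, 133.6, 123.3]
ee_rot: [0.982, -0.191, 0.001, -0.001]
contact_force: [0.5, 0.2, 5.8]
gripper_width: 42.2
```

Call:
move_arm --pt "-1 0 0 -0.3 0 0 0" --pt "-1 0 0 -0.6 0 0 0" --pt "-1 0 0 -0.9 0 0 0" --pt "-1 0 0 -1 0 0 0"

```text
clock: 12.12
position: [510.6, 133.6, 122.4]
ee_rot: [0.982, -0.191, 0.001, -0.001]
contact_force: [0.8, 0.5, 6.2]
gripper_width: 42.3
```

Call:
move_arm --pt "-1 0 0 -0.3 0 0 0" --pt "-1 0 0 -0.6 0 0 0" --pt "-1 0 0 -0.9 0 0 0" --pt "-1 0 0 -1 0 0 0"

```text
clock: 12.45
position: [510.6, 133.6, 121.5]
ee_rot: [0.982, -0.191, 0.001, -0.001]
contact_force: [0.1, -0.3, 7.2]
gripper_width: 42.6
```

Call:
move_arm --pt "-1 0 0 -0.2 0 0 0" --pt "-1 0 0 -0.4 0 0 0" --pt "-1 0 0 -0.6 0 0 0" --pt "-1 0 0 -0.6 0 0 0"

```text
clock: 12.78
position: [511.0, 133.7, 121.5]
ee_rot: [0.982, -0.191, 0.002, -0.001]
contact_force: [-0.4, -0.7, 8.7]
gripper_width: 41.9
```

Call:
move_arm --pt "-1 0 0 -0.2 0 0 0" --pt "-1 0 0 -0.4 0 0 0" --pt "-1 0 0 -0.6 0 0 0" --pt "-1 0 0 -0.6 0 0 0"

```text
clock: 13.12
position: [511.4, 133.9, 121.4]
ee_rot: [0.982, -0.191, 0.002, -0.001]
contact_force: [-0.1, -0.1, 10.9]
gripper_width: 42.6
```

Call:
move_arm --pt "-1 0 0 -0.2 0 0 0" --pt "-1 0 0 -0.4 0 0 0" --pt "-1 0 0 -0.6 0 0 0" --pt "-1 0 0 -0.6 0 0 0"

```text
clock: 13.45
position: [512.0, 134.0, 121.4]
ee_rot: [0.982, -0.191, 0.003, -0.001]
contact_force: [-0.5, -0.1, 13.5]
gripper_width: 42.8
```

z has stalled at 121.4 mm while the force climbs at about 4 N/mm, so the stop is met. I go to about 20 N and look.

Call:
move_arm --pt "-1 0 0 -0.4 0 0 0" --pt "-1 0 0 -0.8 0 0 0" --pt "-1 0 0 -1.2 0 0 0" --pt "-1 0 0 -1.4 0 0 0" --pt "-1 0 0 -1.4 0 0 0"

```text
clock: 13.87
position: [512.8, 134.4, 121.2]
ee_rot: [0.982, -0.191, 0.004, -0.002]
contact_force: [-1.1, -0.3, 17.6]
gripper_width: 42.3
```

Run:
```python
from m import *
o=[]
for n,off in(("top",(178,210)),("side",(220,165))):
    im=optics.get_image(n);k=8
    w=cv2.resize(im["frame"][off[1]:off[1]+55,off[0]:off[0]+50],None,fx=k,fy=k,interpolation=cv2.INTER_CUBIC)
    o.append(w)
cv2.imwrite("pics/g9.png",np.hstack(o))
s=readout.read_state();print(s["clock"],s["position"],s["contact_force"],s["wrist_torque"],s["gripper_width"])
```

```text
13.9667 [512.8449503  134.44005345 121.2381164 ] [-0.73067931  0.03115173 17.33133217] [-0.08973543  0.33929562 -0.05951377] 42.213903916684664
```

View pics/g9.png

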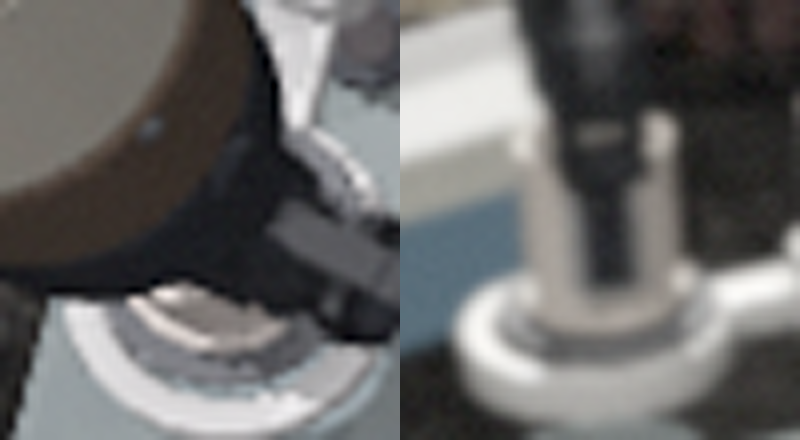

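The lip is seated on the ring all round and the funnel is upright. I relieve the load, then release.

Call:
move_arm --pt "-1 0 0 1 0 0 0" --pt "-1 0 0 2 0 0 0" --pt "-1 0 0 3 0 0 0" --pt "-1 0 0 3 0 0 0"

```text
clock: 14.3
position: [510.7, 133.8, 121.4]
ee_rot: [0.982, -0.191, 0.001, -0.001]
contact_force: [-0.5, -0.6, 7.7]
gripper_width: 42.7
```

Call:
move_arm --pt "-0.1 0 0 0 0 0 0" --pt "0.1 0 0 0 0 0 0" --pt "0.4 0 0 0 0 0 0" --pt "0.6 0 0 0 0 0 0" --pt "0.6 0 0 0 0 0 0"

```text
clock: 14.72
position: [509.0, 132.9, 119.3]
ee_rot: [0.981, -0.192, -0.001, 0.001]
contact_force: [-0.1, -0.0, 0.0]
gripper_width: 68.5
```

Call:
move_arm --pt "0.6 0 0 5 0 0 0" --pt "0.6 0 0 20 0 0 0" --pt "0.6 0 0 40 0 0 0" --pt "0.6 0 0 65 0 0 0" --pt "0.6 0 0 95 0 0 0"

```text
clock: 15.13
position: [508.6, 132.8, 215.0]
ee_rot: [0.981, -0.192, -0.002, 0.001]
contact_force: [1.3, 0.4, -0.0]
gripper_width: 68.4
```

Call:
move_arm --pt "0.6 -15 -30 15 0 0 0" --pt "0.6 -30 -60 15 0 0 0" --pt "0.6 -40 -95 15 0 0 0" --pt "0.6 -40 -130 15 0 0 0" --pt "0.6 -40 -160 15 0 0 0"

```text
clock: 15.55
position: [468.6, -28.4, 230.8]
ee_rot: [0.982, -0.191, 0.0, -0.0]
contact_force: [0.8, 0.2, 0.1]
gripper_width: 68.1
```

Run:
```python
from m import *
o=[];I={}
for n,off in(("top",(170,180)),("side",(205,145))):
    im=I[n]=optics.get_image(n);k=4
    w=cv2.resize(im["frame"][off[1]:off[1]+100,off[0]:off[0]+100],None,fx=k,fy=k,interpolation=cv2.INTER_CUBIC)
    o.append(w)
    print(n,[(r["uv"],r["conf"]) for r in nets.tip_of("tall_funnel",im)], [(r["uv"],r["conf"]) for r in nets.tip_of("wide_funnel",im)])
cv2.imwrite("pics/g10.png",np.hstack(o)); cv2.imwrite("pics/top9.png",I["top"]["frame"]); 
s=readout.read_state();print(s["clock"],s["position"],s["contact_force"])
```

```text
top [([304.3, 198.0], 0.52)] [([420.4, 267.9], 0.6)]
side [([328.8, 255.3], 0.95), ([245.7, 217.3], 0.73), ([287.0, 269.8], 0.69)] [([343.1, 318.1], 0.97)]
15.85 [469.73718968 -26.29031703 230.18026453] [-0.48536883  0.0490378   0.25799285]
```

View pics/g10.png

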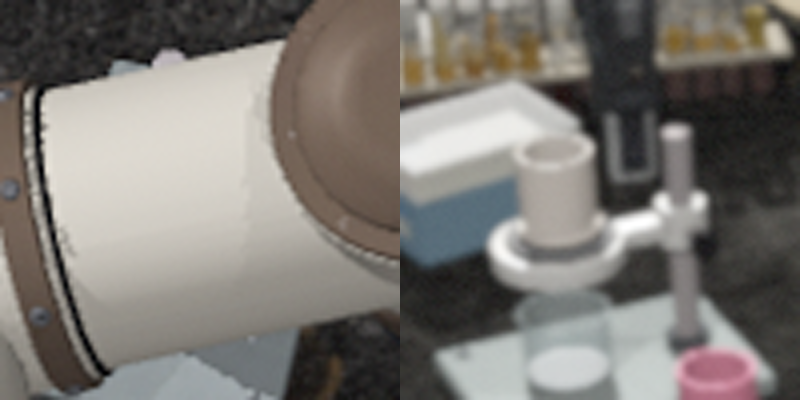

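View pics/top9.png

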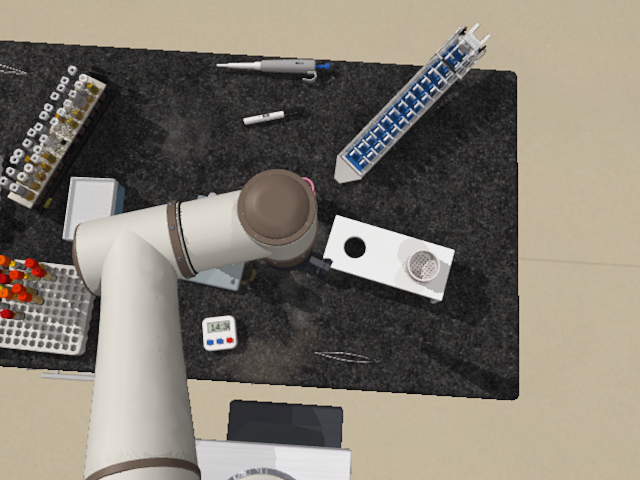

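Run:
```python
from m import *
im=optics.get_image("side");off=(220,165);k=8
w=cv2.resize(im["frame"][off[1]:off[1]+60,off[0]:off[0]+60],None,fx=k,fy=k,interpolation=cv2.INTER_CUBIC)
v=w.copy()
for h,r in((86,22),(36,25)): draw(v,im,circ((510.6,133.6,75+h),r),(0,0,255),off,k)
draw(v,im,circ((511,134,104),39),(0,220,0),off,k)
cv2.imwrite("pics/g11.png",cv2.resize(np.hstack([w,v]),(800,400)))
```

```text
(no output)
```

View pics/g11.png

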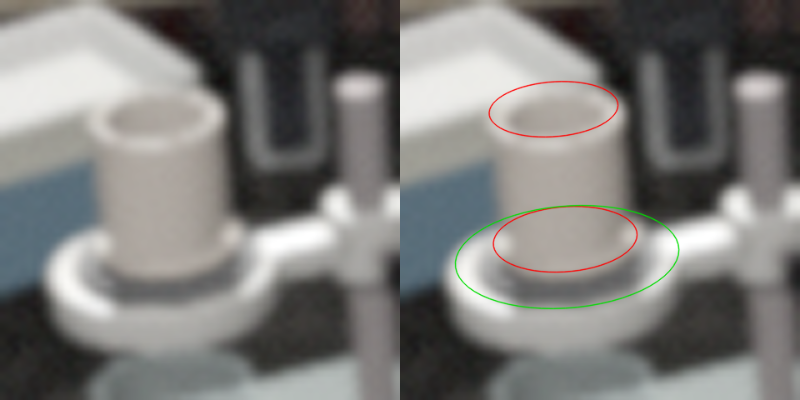

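The overlay matches an upright funnel at z of about 75 mm: rim at side px (244,183), lip down in the ring with no gap. Nothing is touching it. Handing in.

Run:
```python
from h import *
print(workorder.job_done()); print(readout.read_state()["clock"])
```

```text
the job is handed in; nothing more can be done
None
the job is handed in; nothing more can be done
```

The tall white funnel is now standing in the filter stand's sleeve, pressed home and released. I handed the job in after about 16 s of robot time; no verdict is reported.

**What I did:** I gripped the funnel across its bowl, lifted it straight out of the rack and lowered its cone into the sleeve. The first contact pushed the sleeve about 3 mm to its sideways limit, with roughly 4 N of side force. I moved the funnel about 3.5 mm back and the side force dropped to about 1 N or less. I then pressed down slowly. The sleeve slid about 9–10 mm at 5–7 N until the tool stopped at z = 121.4 mm. From there I took the push to about 18 N, eased it off, opened the gripper and backed away.

**Last checks:**
- **Funnel:** the side view shows it upright, with the lip down in the ring and no gap. It stands at about x = 511, y = 134 mm, an estimated 1–2 mm from the ring's centre.
- **Wide funnel:** it is still in its hole, and the pink look-alikes were not touched.
- **Gripper:** it is clear of everything, with no force on the tool.

**Not fully confirmed:**
- In the last top picture the arm hides the stand, so uprightness and position rest on the side view and the arm's own readings.
- The overlays of expected position were about 1–2 pixels off in the side view, which fits the stated 2 mm calibration.
- The sleeve joint cannot be read directly. I take it as home from the stop in travel, the rise in force and the closed gap.

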